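# Post the exhibit case through the deposit flap

## Task

The flat black exhibit case on the steel deck has been photographed and must be deposited: push it with your fingertips along the deck and through the hanging flap until it slides down the chute and lies in the tray behind, then draw your fingers back so that the flap hangs shut again. Do not grip or lift the case, and leave the lens, the jar and the right-angle scale where they are.

Things in the scene. Friction and masses are not known exactly. Their poses are not given: they have to be found in the camera images.
- hatch: Deposit hatch, fixed on the table. Origin: on the table (z 0) directly under the flap's plane, mid-lane. Its x axis points through the flap (pushing direction, roughly away from the robot), y left, z up. In its frame, mm: smooth level feed deck 200 wide, top at z 100, from x -250 to x +20; at x +20 a chute drops at 40 degrees to the tray (floor z 12, x 125 to 248). Friction low, about 0.2.
- flap_mouth (a point): Point on the deck's top, mid-lane, directly under the hanging flap (hatch x 0, y 0, z 100 mm); axes as the hatch. Two curbs 10 thick, 20 high above the deck bound a lane 68 wide from hatch x -40 to +90; towards the robot they flare out at 35 degrees as a funnel, from y +-34 at x -40 to about y +-70 at x -92.
- header_top (a point): Middle of the top of the fixed header bar over the flap, 76 mm above the deck (hatch x 0, y 0, z 176 mm). The bar is 12 thick (hatch x -6 to +6), 94 long, its underside 66 above the deck; it stands on two posts 12 by 12 mm at hatch y +-35 to +-47. Fingers pointing down cannot pass it; nothing is above it.
- flap (a joint): Gravity flap, a steel plate 64 wide, 54 high, 3 thick, 70 g (opens with under 1 N), hung by its top edge on a pin 60 mm above the deck, at hatch x 0. 0 rad = hanging shut; grows as it swings away from the robot (hatch +x), up to 1.45; it cannot swing towards the robot. It falls shut when nothing holds it. The case pushed against it opens it to about 1 rad and slides under it.
- case_center (a point): Centre of the exhibit case, a loose flat closed black plastic box, white blank label, 90 long (its x), 60 wide (y), 32 high, about 180 g. It lies on the deck before the funnel, long side along the lane within 0.2 rad, up to 20 mm off mid-lane; the end nearer the robot is free to push. Once its centre is past hatch x +20 mm it tips into the chute and slides down by itself.
- lens_center (a point): Centre of a black camera lens standing upright on the table beside the hatch, diameter 72, height 82. Leave alone.
- jar_center (a point): Centre of a glass specimen jar with white lid standing on the table beside the hatch, diameter 56, height 85. Leave alone.
- scale_corner (a point): Corner of a flat white right-angle measuring scale with black ticks lying on the table beside the chute, legs 100 and 100, 22 wide, 5 thick; the legs run along its x and y. Leave alone.
Things that resemble listed ones, but are neither listed nor needed, are in the scene too. There is more than one size of the part that bears case_center; the job needs the smallest.

How it is judged:
By the outcome, as a careful person would: the job done as asked, in the order asked, and still so for the second after the job is handed in, with the robot touching nothing.
It also fails if it takes over 38 s, if anything falls off the work surface, if the arm or the gripper's body presses on something with over 40 N, if the wrist force passes 120 N, or if a joint passes its speed limit or range.

## Robot

A 6-joint arm with a two-finger parallel gripper is mounted at the origin on the work surface. World frame = base frame: x ahead of the robot, y to its left, z up, the work surface at z = 0. Lengths are in m, angles in degrees, forces in N, time in s.
With the tool pointing down it reaches from about 0.25 to 0.725 m from the base axis. Payload 9.7 kg.
Tool frame: the origin (TCP) lies at the very end of the fingers, on their centre line; the grasp point (between the pads) lies 19 mm behind it; z points along the fingers, y is the line along which they close (so a half turn about z gives the same grasp; the last joint's range is limited). The gripper opens to 85 mm and grips with 20 to 120 N. Pads are 22 mm wide; open, the fingers measure 114 mm over their backs; the gripper's body (76 mm by 85 mm) begins 54 mm behind the grasp point. The pads swing forward as they close: fully open they stand 13 mm farther back than shut.
Start: joints at [-76.203, 4.979, 10.078, 95.1, 0, 90], TCP at [0.131, -0.534, 0.231] pointing down, gripper open.
Joint ranges: [-179.16, 179.16], [-48.56, 103.87], [-65.8, 70.77], [-126.05, 130.52], [-82.76, 87.17], [-180, 180]. Speed limits (degrees/s): [127.2, 127.2, 147.25, 180, 180, 180].

## Interface

Orientations are given as [roll, pitch, yaw] about the fixed x, y, z axes, in that order (R = Rz(yaw) Ry(pitch) Rx(roll)).
In Python, from workcell import bot, viewer, finder gives the robot as it stands. The module is installed in compiled form; this text tells all that it offers.
- The arm moves only by the shell command python3 -m inch 'ROWS' [FORCE]. ROWS is JSON, a list that holds one entry, the list of rows, each a list of 7 numbers: the opening in per cent of the stroke, from 0 (shut) to 100 (fully open), then the shift along the tool's x, y, z in mm, then the turn, a rotation vector about the tool's x, y, z in degrees. In form: [[[grip, tx, ty, tz, ax, ay, az], ...]]. A call has 1 to 8 rows; each row shifts and turns the commanded pose from where the row before left it, along the tool's axes as they then stand; what a row does not reach is not made up. A row lasts 1/8 s, in which the tool goes at most 62.5 mm and 10.7 degrees, less where a joint would pass 70% of its speed; a pose out of reach is approached as far as the arm can. A call with a gripper value outside its range is refused whole. The fingers move at their own pace and stop on an object; FORCE is the grip in N (left out, the last holds). Time passes only in rows, so rows that do not move let the fingers close. It gives the time, the measured TCP pose, the force, the opening and the grip force at its end, in the units of the state.
- bot.get_obs(): the state, without advancing time (a new reading comes with each control period).
- viewer.camera(name): name is "scene" or "top" or "wrist"; returns a dict with "pixels" (384x512x3 uint8, red, green, blue), "vfov" (degrees; the focal length in pixels is half the picture's height over the tangent of half this angle, whatever the lens; pixels are square), "cx", "cy" (the principal point, pixels), "R" (3x3) and "t" (3): a world point X has camera coordinates R X + t. Camera axes: x right, y down, z forward; pixel columns grow to the right and rows downward; lengths in m; the calibration is good to about 2 mm. The wrist camera is an equidistant fisheye: a pixel r from the principal point sees the ray r / f radians off the axis. A picture is of the moment at which its call begins. There is no depth.
- bot.job_done(): hands the job in; it is judged then, once.
Trained networks look in the newest picture that a camera, given by its name, has taken for a name from the list of things; names that differ only in an ending like _2 or _b are one class to them, and where a whole thing is asked for, a point or a joint stands for the part that bears it (a point fixed in the world has none). Each returns a list of dicts, best first, with "conf" (0 to 1); they miss things now and then, are a little off and sometimes report something else, mostly with a low value. They report only what shows in the picture. A call takes as long as a camera call. They do not tell look-alikes from the thing itself.
- finder.outline_of(camera, thing): "pixels" (384x512 bool, what is visible of it) and "extent" ([centre column, centre row, width, height] in pixels, round what is visible of it).
- finder.mark_of(camera, thing): "position" ([column, row] in pixels: a listed point, or the origin of a listed thing).
The state is a dict: "time": time; "q": joint angles; "qd": joint speeds; "joint_efforts": joint torques, N m; "ee_pos": TCP position; "tcp_rot": TCP orientation; "wrist_force": force on the tool from outside, world axes, zero at the start; "torque": the same for the moment, N m; "opening": finger opening in m; "grasp_force": force on a finger pad.
Only numpy, scipy, OpenCV 4.12 (cv2) and the standard library are available. Lean on these libraries where they do the work, as an engineer would, in place of code of your own. Each camera call takes 0.05 s, during which the arm holds its last target. There are 200 camera calls.

## Working session

There is one attempt and no reset: what is moved stays moved. The work goes in short steps, Python scripts to look and compute and a shell command to move; the robot and the scene stay as the last step left them, time stands still between calls to the robot, and variables do not carry over. Pictures are saved under pics/ and viewed, at most 10 in all, crops included, and the job is handed in when it is done.

```bash
mkdir -p pics; cat > h.py <<'E'
import numpy as np,cv2
from workcell import bot,viewer,finder
def ray(c,u,v):
    f=192/np.tan(np.radians(c["vfov"]/2)); R=np.array(c["R"]);t=np.array(c["t"])
    d=np.array([(u-c["cx"])/f,(v-c["cy"])/f,1]); return -R.T@t,R.T@d
def atz(c,u,v,z):
    o,d=ray(c,u,v); return o+d*(z-o[2])/d[2]
def proj(c,X):
    f=192/np.tan(np.radians(c["vfov"]/2)); p=np.array(c["R"])@np.array(X)+np.array(c["t"]); return p[:2]/p[2]*f+[c["cx"],c["cy"]]
E
python3 - <<'E'
from h import *
np.set_printoptions(precision=3,suppress=True)
ims=[]
for n in("scene","top"):
    c=viewer.camera(n); ims.append(c["pixels"]); print(n,ray(c,256,192),c["vfov"])
    for th,z in(("hatch",0),("flap_mouth",.1),("header_top",.176),("case_center",.116),("lens_center",.041),("jar_center",.042),("scale_corner",.005)):
        for m in finder.mark_of(n,th)[:4]: print(n,th,round(m["conf"],2),np.array(m["position"]),atz(c,*m["position"],z))
for n,i in zip("st",ims): cv2.imwrite(f"pics/{n}0.png",cv2.resize(i[:,:,::-1],(800,600)))
E
```

```text
scene (array([ 0.854, -0.436,  0.807]), array([-0.337,  0.541, -0.77 ])) 46.59352190103029
scene hatch 0.74 [293.5 288.2] [ 0.69  -0.049  0.   ]
scene header_top 0.75 [301.7 237. ] [ 0.695 -0.042  0.176]
scene case_center 0.77 [115.  276.1] [ 0.429 -0.234  0.116]
scene case_center 0.7 [224.9 161.3] [0.45  0.091 0.116]
scene case_center 0.55 [237.7 220.8] [ 0.556 -0.029  0.116]
scene lens_center 0.83 [301.2 192.7] [0.608 0.148 0.041]
scene jar_center 0.87 [213.9 330.5] [ 0.612 -0.211  0.042]
scene scale_corner 0.7 [349.  251.6] [0.755 0.08  0.005]
scene scale_corner 0.25 [213.1 328.8] [ 0.597 -0.198  0.005]
top (array([0.463, 0.044, 0.933]), array([ 0.144, -0.003, -0.99 ])) 57.18318309700298
top hatch 0.83 [284.6 155.3] [ 0.697 -0.039  0.   ]
top flap_mouth 0.85 [289.3 145.3] [ 0.697 -0.042  0.1  ]
top header_top 0.86 [290.7 137.3] [ 0.694 -0.038  0.176]
top case_center 0.88 [285.4 202.3] [ 0.556 -0.027  0.116]
top case_center 0.72 [207.8 274.7] [0.394 0.154 0.116]
top case_center 0.66 [359.1 277.5] [ 0.381 -0.189  0.116]
top lens_center 0.6 [209.7 187.3] [0.607 0.159 0.041]
top jar_center 0.6 [357.7 181.9] [ 0.613 -0.221  0.042]
top scale_corner 0.81 [242.6 138.5] [0.745 0.074 0.005]
```

View pics/t0.png

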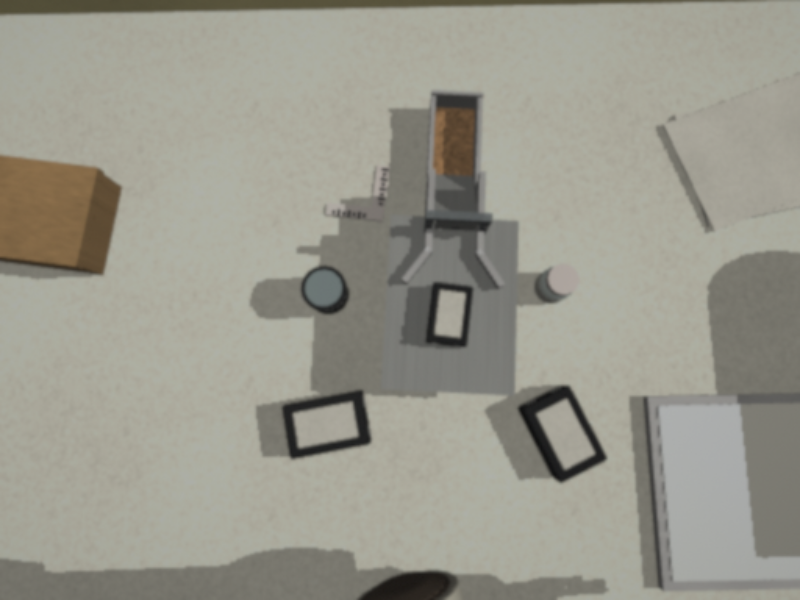

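View pics/s0.png

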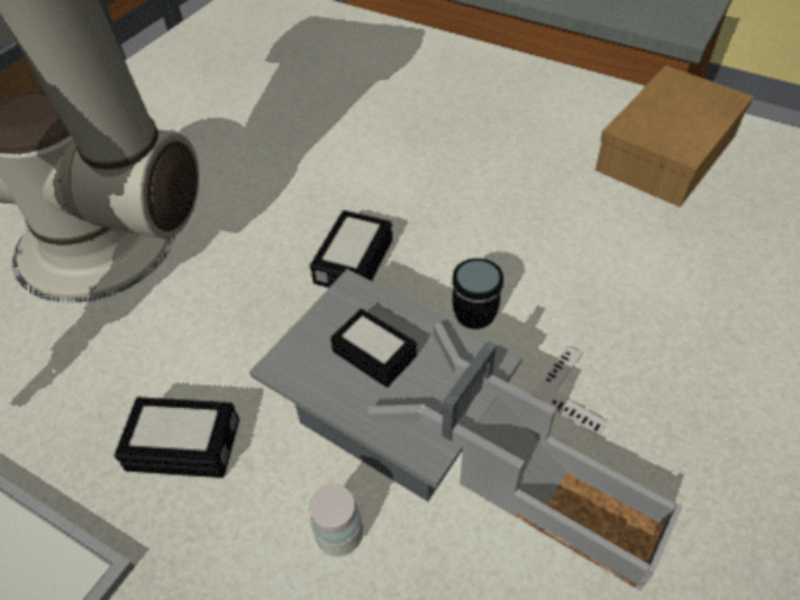

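```bash
python3 - <<'E'
from h import *
np.set_printoptions(precision=4,suppress=True)
c=viewer.camera("top")
for o in finder.outline_of("top","case_center"):
    m=o["pixels"].astype(np.uint8); cs,_=cv2.findContours(m,0,2)
    b=cv2.boxPoints(cv2.minAreaRect(max(cs,key=cv2.contourArea))); print(o["conf"],o["extent"])
    print(np.array([atz(c,*p,.132)for p in b])[:,:2])
o=finder.outline_of("top","header_top")
for x in o: print(x["conf"],x["extent"])
E
```

```text
0.76 [286.8, 200.5, 31.9, 43.2]
[[ 0.5166  0.0062]
 [ 0.6076 -0.0076]
 [ 0.5987 -0.0679]
 [ 0.508  -0.0531]]
0.7 [359.9, 275.5, 57.1, 60.7]
[[ 0.4233 -0.1218]
 [ 0.4591 -0.1974]
 [ 0.3481 -0.2475]
 [ 0.3137 -0.1731]]
0.65 [211.2, 273.1, 55.0, 43.3]
[[0.4325 0.2173]
 [0.4529 0.0965]
 [0.3743 0.0822]
 [0.3545 0.2014]]
0.65 [288.1, 198.1, 30.4, 41.5]
0.63 [287.0, 154.0, 89.4, 198.4]
```

The top view shows the small case on the deck at (450,315) of 800x600. The funnel and header are at about (457,218), and the larger look-alike cases lie on the table at (327,424) and (563,433). Next I'll work out the hatch yaw from the deck edges and tray.

```bash
python3 - <<'E'
from h import *
np.set_printoptions(precision=4,suppress=True)
c=viewer.camera("top")
g=lambda u,v,z:atz(c,u*.64,v*.64,z)[:2]
for a,b,z in(((514,393),(518,222),.1),((383,392),(388,222),.1),((427,205),(432,95),.1)):
    d=g(*b,z)-g(*a,z);print(g(*a,z),g(*b,z),np.degrees(np.arctan2(d[1],d[0])))
s=bot.get_obs();print(s["time"],s["ee_pos"],s["tcp_rot"],s["opening"],s["wrist_force"])
cv2.imwrite("pics/t1.png",cv2.resize(c["pixels"][50:240,220:350,::-1],None,fx=3,fy=3,interpolation=2))
E
```

```text
[ 0.44   -0.1265] [ 0.7031 -0.1456] -4.149731469880012
[0.4452 0.0691] [0.7071 0.0573] -2.5758563416724924
[ 0.7334 -0.0043] [ 0.9173 -0.0172] -4.026843663127969
1.0 [ 0.1311 -0.5341  0.2313] [179.9984   0.0002  13.7931] 0.08533752597986068 [ 0.449 -0.202  0.178]
```

View pics/t1.png

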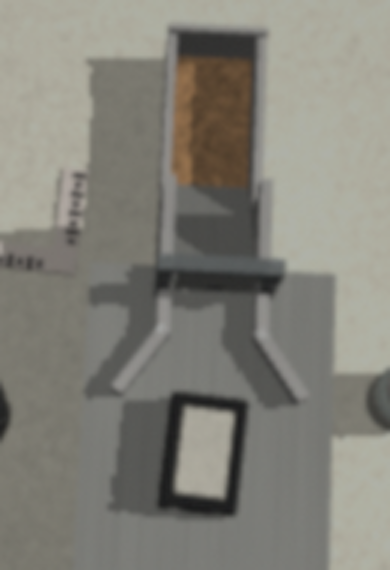

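The hatch yaw is about -3.5°. The case is within about 2 mm of mid-lane and turned about 5° from the lane. I'll push with the fingers slightly spread and square to the lane.

```bash
python3 -m inch '[[[25,0,0,0,0,0,8.6],[25,0,0,0,0,0,8.6],[25,27,-48,0,0,0,0],[25,27,-48,0,0,0,0],[25,27,-48,0,0,0,0],[25,27,-48,0,0,0,0],[25,27,-48,0,0,0,0],[25,27,-48,0,0,0,0]]]' 30; python3 -m inch '[[[25,27,-48,0,0,0,0],[25,27,-48,0,0,0,0],[25,27,-48,0,0,0,0],[25,27,-48,0,0,0,0],[25,27,-48,0,0,0,0],[25,0,0,0,0,0,0],[25,0,0,0,0,0,0]]]'
```

```text
time: 2.0
ee_pos: [0.3106, -0.2547, 0.2315]
tcp_rot: [180.0, -0.0, -3.4]
wrist_force: [1.1, -0.1, 0.7]
opening: 0.0212
grasp_force: 0.0
time: 2.88
ee_pos: [0.4587, -0.0264, 0.2312]
tcp_rot: [-179.9, 0.0, -3.3]
wrist_force: [0.5, -0.0, 0.0]
opening: 0.0215
grasp_force: 0.0
```

```bash
python3 -m inch '[[[25,0,0,45,0,0,0],[25,0,0,45,0,0,0],[25,0,0,27,0,0,0],[25,0,0,0,0,0,0],[25,0,0,0,0,0,0]]]'; python3 - <<'E'
from h import *
a=[viewer.camera(n)["pixels"][:,:,::-1] for n in("scene","top")]
cv2.imwrite("pics/s2.png",np.hstack([cv2.resize(a[0][110:350,150:420],(400,356)),cv2.resize(a[1][50:290,180:450],(400,356))]))
E
```

```text
time: 3.5
ee_pos: [0.4592, -0.027, 0.1159]
tcp_rot: [-179.9, -0.1, -3.4]
wrist_force: [0.2, -0.8, 0.3]
opening: 0.0213
grasp_force: 0.0
```

View pics/s2.png

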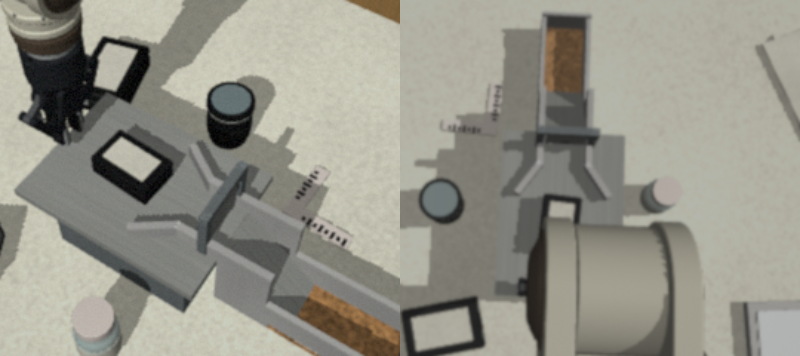

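The fingers are on the deck at (70,130) in the scene view, behind the case, and the lane ahead is clear. Starting the push.

```bash
python3 -m inch '[[[25,15,0,0,0,0,0],[25,12,0,0,0,0,0],[25,10,0,0,0,0,0],[25,10,0,0,0,0,0],[25,10,0,0,0,0,0],[25,10,0,0,0,0,0],[25,10,0,0,0,0,0],[25,10,0,0,0,0,0]]]'; python3 - <<'E'
from h import *
a=[viewer.camera(n)["pixels"][:,:,::-1] for n in("scene","top")]
cv2.imwrite("pics/s3.png",np.hstack([cv2.resize(a[0][110:350,150:420],(400,356)),cv2.resize(a[1][50:290,180:450],(400,356))]))
E
```

```text
time: 4.6
ee_pos: [0.5464, -0.0312, 0.1142]
tcp_rot: [-179.9, 0.0, -3.3]
wrist_force: [-0.5, -0.1, -0.6]
opening: 0.0214
grasp_force: 0.4
```

View pics/s3.png

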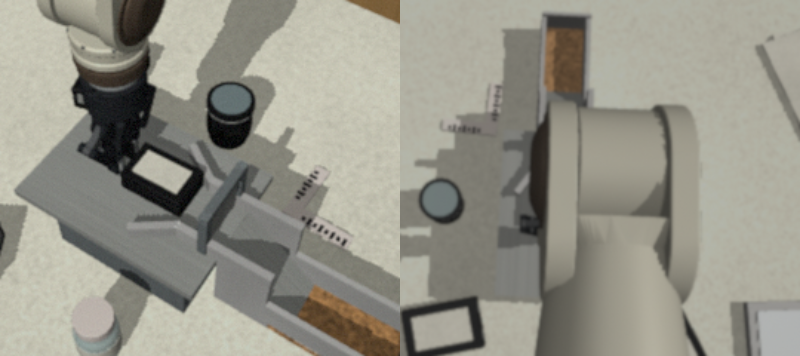

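The case is square and centred in the funnel mouth. Continuing.

```bash
python3 -m inch '[[[25,10,0,0,0,0,0],[25,10,0,0,0,0,0],[25,10,0,0,0,0,0],[25,10,0,0,0,0,0],[25,10,0,0,0,0,0],[25,10,0,0,0,0,0],[25,10,0,0,0,0,0],[25,10,0,0,0,0,0]]]'; python3 - <<'E'
from h import *
a=[viewer.camera(n)["pixels"][:,:,::-1] for n in("scene","top")]
cv2.imwrite("pics/s4.png",np.hstack([cv2.resize(a[0][110:350,150:420],(400,356)),cv2.resize(a[1][50:290,180:450],(400,356))]))
E
```

```text
time: 5.7
ee_pos: [0.6263, -0.0359, 0.1142]
tcp_rot: [-179.9, 0.0, -3.3]
wrist_force: [-2.3, -1.9, -0.3]
opening: 0.021
grasp_force: 1.1
```

View pics/s4.png

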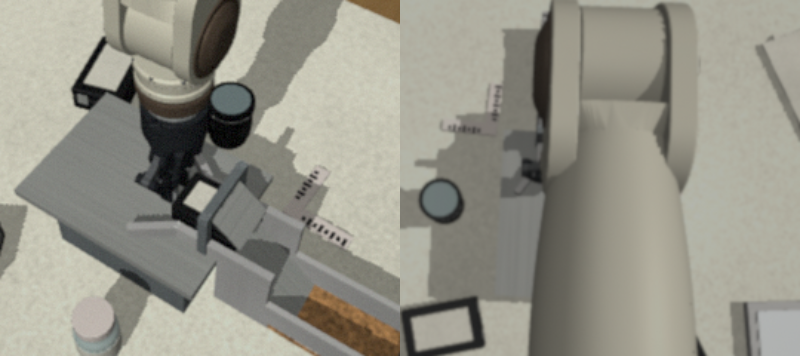

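The case is entering under the flap, which is swinging open. Pushing the rest of the way.

```bash
python3 -m inch '[[[25,10,0,0,0,0,0],[25,10,0,0,0,0,0],[25,10,0,0,0,0,0],[25,8,0,0,0,0,0],[25,8,0,0,0,0,0],[25,0,0,0,0,0,0],[25,0,0,0,0,0,0]]]'; python3 - <<'E'
from h import *
a=[viewer.camera(n)["pixels"][:,:,::-1] for n in("scene","top")]
cv2.imwrite("pics/s5.png",np.hstack([cv2.resize(a[0][110:380,200:470],(400,400)),cv2.resize(a[1][50:290,180:450],(400,400))]))
E
```

```text
time: 6.68
ee_pos: [0.6715, -0.0384, 0.1142]
tcp_rot: [-179.9, 0.0, -3.3]
wrist_force: [0.0, 0.2, 0.2]
opening: 0.0215
grasp_force: 0.0
```

View pics/s5.png

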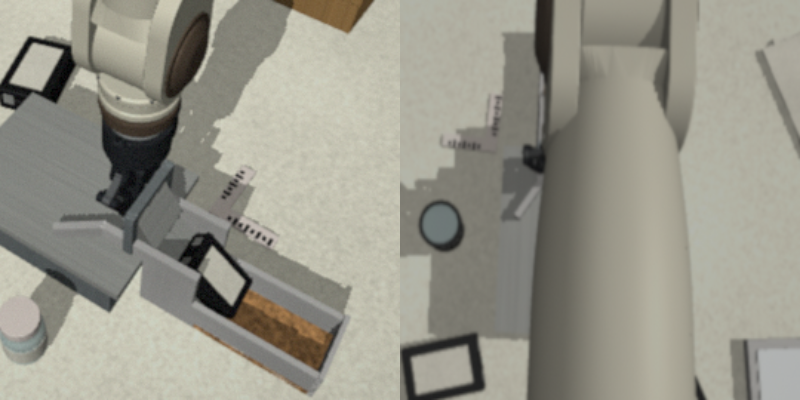

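The case is sliding down the chute at (220,275). I'll draw back along the lane, rise, and look again.

```bash
python3 -m inch '[[[25,-20,0,0,0,0,0],[25,-40,0,0,0,0,0],[25,-45,0,0,0,0,0],[25,-45,0,0,0,0,0],[25,-45,0,0,0,0,0],[25,0,0,-45,0,0,0],[25,0,0,-45,0,0,0],[25,0,0,0,0,0,0]]]'; python3 - <<'E'
from h import *
a=[viewer.camera(n)["pixels"][:,:,::-1] for n in("scene","top")]
cv2.imwrite("pics/s6.png",np.hstack([cv2.resize(a[0][110:380,200:470],(400,400)),cv2.resize(a[1][50:290,180:450],(400,400))]))
E
```

```text
time: 7.78
ee_pos: [0.4779, -0.0274, 0.2081]
tcp_rot: [-179.9, -0.4, -3.3]
wrist_force: [1.0, -0.1, -0.3]
opening: 0.0212
grasp_force: 0.0
```

View pics/s6.png

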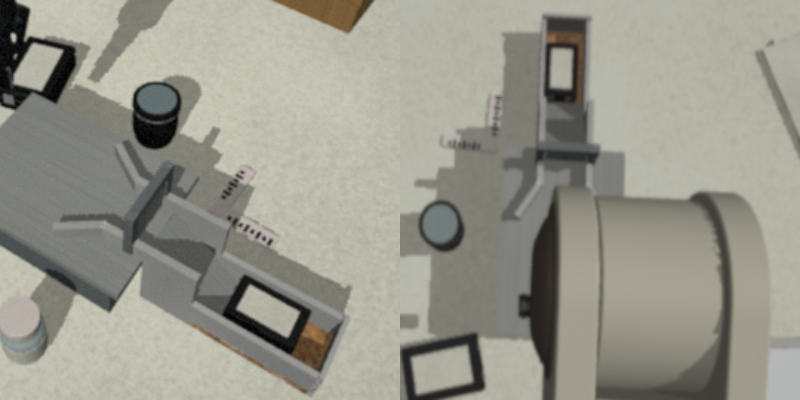

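The case lies flat within the tray at (268,312) in the scene view. The flap is shut, and the lens, jar and scale haven't moved. Handing in.

```bash
python3 -m inch '[[[25,0,0,0,0,0,0],[25,0,0,0,0,0,0],[25,0,0,0,0,0,0],[25,0,0,0,0,0,0]]]'; python3 -c "
from workcell import bot
print(bot.job_done())"
```

```text
time: 8.38
ee_pos: [0.4768, -0.0274, 0.204]
tcp_rot: [-179.9, 0.0, -3.3]
wrist_force: [-0.1, 0.1, 0.8]
opening: 0.0212
grasp_force: 0.0
the job is handed in; nothing more can be done
None
```

The job is handed in after 8.4 s: in the last picture the small case lies flat in the tray, the flap hangs shut with the fingers drawn back, and the lens, jar and scale look unmoved; no verdict was returned.

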